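# Prove the friction hinge of a drill case lid

### The arm

A 6-joint arm with a two-finger parallel gripper is mounted at the origin on the work surface. World frame = base frame: x ahead of the robot, y to its left, z up, the work surface at z = 0. Lengths are in mm, angles in rad, forces in N, time in s.
With the tool pointing down it reaches from about 250 to 800 mm from the base axis. Payload 3.9 kg.
Tool frame: the origin (TCP) lies midway between the tips of the shut fingers; the grasp point (between the pads) lies 19 mm behind it (arm.grasp_offset is the distance from the TCP to the grasp point, in mm); x points along the fingers, z is the direction in which the jaws open and shut, and the axes are right-handed (so a half turn about x gives the same grasp; the last joint's range is limited). The gripper opens to 85 mm and grips with 20 to 120 N. Pads are 22 mm wide; open, the fingers measure 114 mm over their backs; the gripper's body (76 mm by 85 mm) begins 54 mm behind the grasp point. The pads swing forward as they close: fully open they stand 13 mm farther back than shut.
Start: joints at [-1.284, 0.26, -0.138, 1.173, 0, 1.571], TCP at [148.51, -503.547, 203.904] pointing down, gripper open.
Joint ranges: [-2.78, 2.78], [-0.83, 1.72], [-1.28, 1.37], [-1.9, 2.12], [-1.57, 1.48], [-3.14, 3.14]. Speed limits (rad/s): [2.57, 2.57, 3.14, 3.14, 3.14, 3.14].

### API

Orientations are given as [roll, pitch, yaw] about the fixed x, y, z axes, in that order (R = Rz(yaw) Ry(pitch) Rx(roll)).
In Python, from bench import sensors, read_camera, job_done, nets, arm gives the robot as it stands.
- The arm moves only by the tool move_arm, never from a script. Its argument "moves" is a list of rows, each an object of numbers: "hand": the closure, from -1 (fully open) to 1 (shut); "x", "y", "z": the shift along the tool's x, y, z normalised to -1 to 1, where 1 is 500 mm; "yaw": the turn about the tool's x normalised to -1 to 1, where 1 is 90 degrees. A call has 1 to 8 rows; each row shifts and turns the pose as measured when the row begins, along the tool's axes as they then stand; what a row does not reach is not made up. A row lasts 1/10 s, in which the tool goes at most 50 mm and 8.59 degrees, less where a joint would pass 70% of its speed; a pose out of reach is approached as far as the arm can. A call with a number of a shift or a turn outside -1 to 1 is refused whole. A call with a gripper value outside its range is refused whole. The fingers move at their own pace and stop on an object; "newtons" is the grip in N (left out, the last holds). Time passes only in rows, so rows that do not move let the fingers close. It gives the time, the measured TCP pose, the force and the opening at its end, in the units of the state.
- sensors.get_state(): the state, without advancing time (a new reading comes with each control period).
- read_camera(name): name is "side" or "top" or "wrist"; returns a dict with "color" (480x640x3 uint8, red, green, blue), "fx", "fy", "cx", "cy" (pixels), "extrinsics" (4x4, takes a point from world to camera coordinates). Camera axes: x right, y down, z forward; pixel columns grow to the right and rows downward; lengths in mm; the calibration is good to about 2 mm. A picture is of the moment at which its call begins. There is no depth.
- job_done(): hands the job in, once; it reports no verdict.
Trained networks look in a picture, given as the dict that the camera call returned (one of the last four; its "shot" number tells which), for a name from the list of things; names that differ only in an ending like _2 or _b are one class to them, and where a whole thing is asked for, a point or a joint stands for the part that bears it (a point fixed in the world has none). Each returns a list of dicts, best first, with "p" (0 to 1); they miss things now and then, are a little off and sometimes report something else, mostly with a low value. They report only what shows in the picture. A call takes as long as a camera call.
- nets.outline_of(picture, target): "region" (480x640 bool, what is visible of it) and "uv" ([column, row] in pixels, amid what is visible of it).
- nets.tip_of(picture, target): "uv" ([column, row] in pixels: a listed point, or the origin of a listed thing).
The state is a dict: "clock": time; "qpos": joint angles; "qvel": joint speeds; "joint_efforts": joint torques, N m; "tool_pos": TCP position; "eef_rot": TCP orientation; "force": force on the tool from outside, world axes, zero at the start; "wrist_torque": the same for the moment, N m; "grip_width": opening from 0.0 (shut) to 1.0 (fully open).
Only numpy, scipy, OpenCV 4.12 (cv2) and the standard library are available. Lean on these libraries where they do the work, as an engineer would, in place of code of your own. Each camera call takes 0.05 s, during which the arm holds its last target. There are 200 camera calls.

### The job

Check the stiff hinge of the drill case: raise the lid gently to about 45 degrees, let go and stand clear for two seconds to see that it stays up by itself. Then press down on the rubber buffer on the lid with about 8 N (never more than 12 N) for at least a second, and leave the lid standing at about 45 degrees, untouched. Do not move the pistol drill, the red bin or the chuck key.

Things in the scene. Friction and masses are not known exactly. Their poses are not given: they have to be found in the camera images.
- drill_case: Bare aluminium drill case fixed to the bench, 200 mm deep (x), 300 mm wide (y), 100 mm high without its lid. Origin: centre of the underside, on the bench; x points from the handle side to the hinge side, z up. The lid is a 12 mm thick plate, 200 x 300 mm, on top of the case, hinged along the case's far (+x) upper edge.
- lid (a joint): Angle of the lid in rad: 0 shut, 0.785 is 45 degrees, mechanical end at 1.9; it grows as the handle side rises. It starts shut or a little open. A stiff friction hinge (about 2.6 N m) with no spring: the lid (0.4 to 0.8 kg) needs some 12 to 15 N at the handle to rise, stays where it is left, and gives way only under roughly 20 to 27 N pressed down on the buffer (at 45 degrees).
- hinge (a point): Point on the hinge axis at the middle of the lid's width, level with the lid's underside (100 mm above the bench). The frame turns with the lid: x in the lid's plane away from the handle, y along the hinge axis, z out of the lid's upper side.
- handle (a point): Middle of the round bar handle, 12 mm thick, 110 mm long along y, in front of the lid's free edge: 242 mm from the hinge axis along the lid (at x = -242, z = 6 mm in the hinge's frame). There is a 36 mm gap between bar and lid edge (and the case front), closed off at the bar's two ends; the bar may turn between gripper pads. The frame turns with the lid, axes as the hinge's.
- buffer: Black rubber buffer, 28 mm across, on the lid's upper side, at x = -150, z = 12 mm in the hinge's frame. Origin: centre of its foot on the lid, z out of the lid. Its cap ends in a half ball of radius 14 mm and is screwed in or out by hand: the half ball's centre lies 16 to 28 mm above the foot (30 to 42 mm tall), which this pose does not tell: feel for it. Stiff: 1 mm makes several newtons.
- pistol_drill: Green pistol drill with steel chuck lying on its side on the bench beside the case (+y side), about 270 x 190 mm, 60 mm high, 1.1 kg. Origin under the middle of its motor body, x towards the chuck, y towards the end of the handle. Leave alone.
- parts_bin: Open red plastic bin, 100 x 85 mm, 70 mm high, on the bench beside the case (-y side). Origin: centre of the underside. Leave alone.
- chuck_key: Small steel T-shaped chuck key, 88 mm long, 60 mm wide, 16 mm high, lying on the bench beside the case (-y side). Origin: under its middle, x along its stem. Leave alone.

How it is judged (in metres and radians):
On the way, in this order (a step that is already met when the one before it is completed fails the run):
1. the lid is raised to between 34 and 57 degrees (0.6 to 1.0 rad) (value of joint lid between 0.6 and 1 rad), for 0.1 s.
2. the lid, untouched by the robot, stays still between 34 and 57 degrees for 1.5 s (all of step 1 and velocity of joint lid between -0.03 and 0.03 rad/s and contact force between each of the fingers, the arm and drill_case below 0.1 N), for 1.5 s.
3. the fingers press on the buffer with 5 to 12 N for 0.8 s and the lid keeps its angle (all of step 1 and contact force between the fingers and buffer between 5 and 12 N and velocity of joint lid between -0.03 and 0.03 rad/s), for 0.8 s.
At the end, for the whole second after the job is handed in: The lid stands by itself between 34 and 57 degrees (0.6 to 1.0 rad), at rest and untouched, after having held there for 1.5 s when let go and for 0.8 s under a push of 5 to 12 N on the buffer; the bystanders are where they were (within 20 mm) (all of step 1 and velocity of joint lid between -0.03 and 0.03 rad/s and contact force between anything else and buffer below 0.1 N).
It fails at once if the buffer is pushed with more than 12 N (contact force between anything else and buffer above 12 N).
It fails at once if the lid is thrown open or slammed (faster than 1.5 rad/s) (velocity of joint lid above 1.5 rad/s or velocity of joint lid below -1.5 rad/s).
It fails at once if the lid is raised far past 45 degrees (over 70 degrees, 1.22 rad) (value of joint lid above 1.22 rad).
It fails at once if the pistol drill, the bin or the chuck key is moved more than 20 mm (distance of any of pistol_drill, parts_bin, chuck_key from where it was at the start of the episode above 0.02 m).
It also fails if it takes over 64 s, if anything falls off the work surface, if the arm or the gripper's body presses on something with over 40 N, if the wrist force passes 120 N, or if a joint passes its speed limit or range.

## Working session

There is one attempt and no reset: what is moved stays moved. The work goes in short steps, Python scripts to look and compute and a tool call to move; the robot and the scene stay as the last step left them, time stands still between calls to the robot, and variables do not carry over. Pictures are saved under pics/ and viewed, about 8 in all and at most 12, crops included, and the job is handed in when it is done.

Besides the shell and the picture viewer there is one more tool, called after "Emit:" in YAML: its name, and indented under it one key for each argument. move_arm: Moves the arm, as the interface text tells. Its arguments: {"type":"object","properties":{"moves":{"type":"array","items":{"type":"object","properties":{"hand":{"type":"number"},"x":{"type":"number"},"y":{"type":"number"},"z":{"type":"number"},"yaw":{"type":"number"}}}},"newtons":{"type":"number"}},"required":["moves"]}

```bash
mkdir -p pics
cat > h.py <<'E'
import numpy as np, cv2
from bench import sensors, read_camera, job_done, nets, arm
def proj(p,P):
    c=p['extrinsics']@np.append(P,1); return np.array([p['fx']*c[0]/c[2]+p['cx'],p['fy']*c[1]/c[2]+p['cy']])
def ray(p,uv):
    E=p['extrinsics'];R=E[:3,:3];t=E[:3,3]
    d=R.T@np.array([(uv[0]-p['cx'])/p['fx'],(uv[1]-p['cy'])/p['fy'],1]); return -R.T@t,d
def onz(p,uv,z):
    o,d=ray(p,uv); return o+d*(z-o[2])/d[2]
def save(p,n): cv2.imwrite('pics/'+n,p['color'][:,:,::-1])
E
python3 - <<'E'
from h import *
s=sensors.get_state();print(s)
ims=[]
for n in ['side','top']:
    p=read_camera(n);ims.append(p['color']);o,_=ray(p,(0,0));print(n,o.round(),p['fx'])
    for t in ['hinge','handle','buffer','drill_case','pistol_drill','parts_bin','chuck_key']:
        r=nets.tip_of(p,t)[:2]
        print(t,[(np.round(q['uv'],1),round(q['p'],2),onz(p,q['uv'],{'hinge':100,'handle':106,'buffer':112}.get(t,0)).round(1)) for q in r])
cv2.imwrite('pics/a.png',cv2.resize(np.hstack(ims)[:,:,::-1],(800,300)))
save({'color':ims[0]},'side.png');save({'color':ims[1]},'top.png')
E
```

```text
{'clock': 0.0, 'qpos': array([-1.28398606e+00,  2.60673915e-01, -1.39388253e-01,  1.17266828e+00,
        1.45778762e-07,  1.57080938e+00]), 'qvel': array([-9.73906864e-04, -4.10784872e-04,  2.38372457e-04, -6.68196795e-05,
        6.95025641e-04, -2.94696653e-04]), 'joint_efforts': array([ 3.73394032e-04, -4.05676174e+01,  2.53924245e+01,  1.87916035e-02,
        3.51222752e-05, -3.60766521e-06]), 'tool_pos': array([ 148.31309461, -502.85442646,  203.0629706 ]), 'eef_rot': array([3.14153033, 1.56886221, 1.85753122]), 'force': array([ 0.0746918 , -0.26584985,  0.54676815]), 'wrist_torque': array([-0.04784548,  0.01469756,  0.03197766]), 'grip_width': 1.0019637808042259}
side [ 460. -748.  778.] 567.0005992505019
hinge [(array([419.6, 297.7]), 0.75, array([757.5, -89.2, 100. ]))]
handle [(array([281.3, 320.7]), 0.83, array([ 516.5, -113.4,  106. ]))]
buffer [(array([336.1, 306.6]), 0.79, array([ 608.9, -100.8,  112. ]))]
drill_case [(array([362.8, 351.1]), 0.76, array([ 660.1, -108.1,    0. ]))]
pistol_drill [(array([321.9, 252.4]), 0.63, array([634.4, 173.2,   0. ]))]
parts_bin [(array([470. , 463.4]), 0.71, array([ 769.9, -343.4,   -0. ]))]
chuck_key []
top [ 438.   45. 1056.] 492.10697730397584
hinge [(array([391.8, 172.7]), 0.61, array([758.2, -90.5, 100. ]))]
handle [(array([419.5, 288.7]), 0.68, array([ 523. , -139.3,  106. ])), (array([393.2, 173.3]), 0.36, array([754.9, -92.5, 106. ]))]
buffer [(array([405.8, 241.5]), 0.74, array([ 614.2, -113.8,  112. ]))]
drill_case [(array([394.7, 229.6]), 0.85, array([ 661.4, -108.9,    0. ]))]
pistol_drill [(array([267. , 240.6]), 0.92, array([634.2, 170.3,   0. ]))]
parts_bin [(array([501.3, 179.9]), 0.97, array([ 777.1, -349.1,    0. ]))]
chuck_key [(array([513.1, 258. ]), 0.91, array([ 600.8, -364.5,    0. ]))]
```

View pics/side.png

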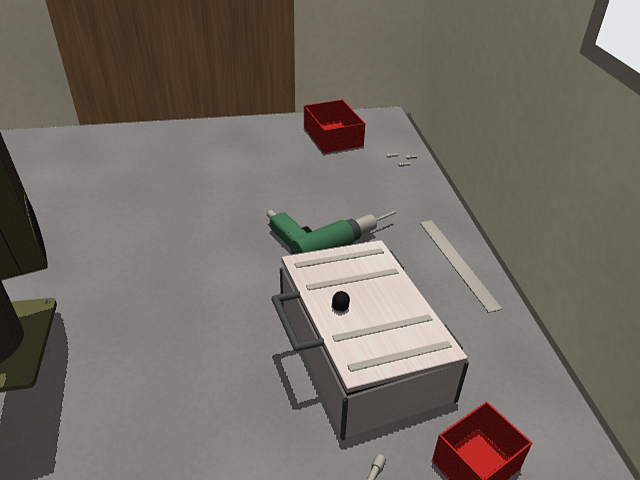

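View pics/top.png

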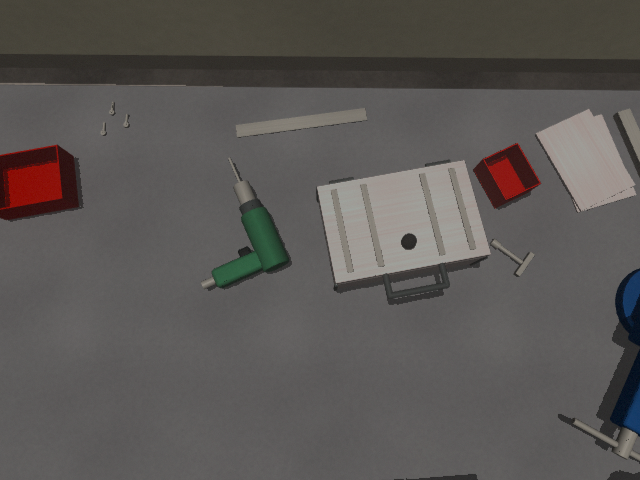

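The views show the case at centre with its handle towards the robot, and the buffer at side (341,300) and top (409,241). The drill is on the +y side, with the bin and key on the -y side. Next I fit the case pose and lid angle.

```bash
cat >> h.py <<'E'
from scipy.optimize import least_squares
from scipy.spatial.transform import Rotation as Ro
def pts(v,h=None):
    x,y,yaw,a=v; c,s=np.cos(yaw),np.sin(yaw)
    def f(px,pz): # hinge frame -> world
        X=px*np.cos(a)+pz*np.sin(a); Z=-px*np.sin(a)+pz*np.cos(a)
        return np.array([x+c*X,y+s*X,100+Z])
    return {'hinge':f(0,0),'handle':f(-242,6),'buffer':f(-150,12),'drill_case':np.array([x-100*c,y-100*s,0])}
def tool(): 
    s=sensors.get_state(); return s,Ro.from_euler('xyz',s['eef_rot']).as_matrix()
def fit(v0,obs,fixed=None):
    full=lambda v: v if fixed is None else np.append(fixed,v)
    f=lambda v: np.concatenate([proj(p,pts(full(v))[t])-uv for p,t,uv in obs])
    r=least_squares(f,v0,loss='soft_l1',f_scale=3); return r.x,f(r.x)
E
python3 - <<'E'
from h import *
obs=[]
for n in ['side','top']:
    p=read_camera(n)
    for t in ['hinge','handle','buffer','drill_case']:
        r=nets.tip_of(p,t)
        if r and r[0]['p']>.4: obs.append((p,t,np.array(r[0]['uv'])))
v,res=fit([758,-90,.1,.1],obs); print(v.round(3)); print([o[1] for o in obs],res.round(1))
P=pts(v); print({k:q.round(1) for k,q in P.items()})
s,R=tool();print(R.round(3))
# handle bar: check outline in top
ang=v[2]; want=np.array([np.cos(ang),np.sin(ang),0])
a=np.arctan2(R.T[1]@want,R.T[2]@want); # turn about tool x taking z to want: z'=cos z - sin y
print('turn',-a,'or',-a+np.pi,-a-np.pi, 'shift tool', R.T@(P['handle']-s['tool_pos']), arm.grasp_offset)
E
```

```text
[ 7.57194e+02 -8.68620e+01  1.92000e-01  6.90000e-02]
['hinge', 'handle', 'buffer', 'drill_case', 'hinge', 'handle', 'drill_case'] [-1.7 -1.5  4.1 -1.7  0.7  3.  -1.9  0.4  1.   0.  -0.8  1.8  0.5 -1.3]
{'hinge': array([757.2, -86.9, 100. ]), 'handle': array([ 520.6, -132.8,  122.6]), 'buffer': array([ 611.1, -115.2,  122.3]), 'drill_case': array([ 659. , -105.9,    0. ])}
[[-0.     0.959  0.283]
 [ 0.     0.283 -0.959]
 [-1.    -0.    -0.   ]]
turn -1.4759141761587184 or 1.6656784774310747 -4.617506829748511 shift tool [  81.27522145  461.76024262 -250.29801915] 18.700000000000003
```

Emit:
move_arm:
  moves:
    - {"y":0.088,"z":-0.047,"hand":-1}
    - {"y":0.088,"z":-0.047,"hand":-1}
    - {"y":0.088,"z":-0.047,"hand":-1}
    - {"y":0.088,"z":-0.047,"hand":-1}
    - {"y":0.088,"z":-0.047,"hand":-1}
    - {"y":0.088,"z":-0.047,"hand":-1}
    - {"y":0.088,"z":-0.047,"hand":-1}
    - {"y":0.088,"z":-0.047,"hand":-1}

```text
validation failed for argument at $.mo...
```

Emit:
move_arm:
  moves:
    - {"yaw":-0.095,"hand":-1}
    - {"yaw":-0.095,"hand":-1}
    - {"yaw":-0.095,"hand":-1}
    - {"yaw":-0.095,"hand":-1}
    - {"yaw":-0.095,"hand":-1}
    - {"yaw":-0.095,"hand":-1}
    - {"yaw":-0.095,"hand":-1}
    - {"yaw":-0.095,"hand":-1}

```text
validation failed for argument at $.mo...
```

Emit:
move_arm:
  moves:
    - {"hand":-1,"x":0,"y":0.088,"z":-0.047,"yaw":0}
    - {"hand":-1,"x":0,"y":0.088,"z":-0.047,"yaw":0}
    - {"hand":-1,"x":0,"y":0.088,"z":-0.047,"yaw":0}
    - {"hand":-1,"x":0,"y":0.088,"z":-0.047,"yaw":0}
    - {"hand":-1,"x":0,"y":0.088,"z":-0.047,"yaw":0}
    - {"hand":-1,"x":0,"y":0.088,"z":-0.047,"yaw":0}
    - {"hand":-1,"x":0,"y":0.088,"z":-0.047,"yaw":0}
    - {"hand":-1,"x":0,"y":0.088,"z":-0.047,"yaw":0}

```text
clock: 2.1
tool_pos: [435.5, -227.7, 203.8]
eef_rot: [0.18, 1.563, -1.119]
force: [1.1, -1.2, 0.0]
grip_width: 0.998
```

Emit:
move_arm:
  moves:
    - {"hand":-1,"x":0,"y":0,"z":0,"yaw":-0.095}
    - {"hand":-1,"x":0,"y":0,"z":0,"yaw":-0.095}
    - {"hand":-1,"x":0,"y":0,"z":0,"yaw":-0.095}
    - {"hand":-1,"x":0,"y":0,"z":0,"yaw":-0.095}
    - {"hand":-1,"x":0,"y":0,"z":0,"yaw":-0.095}
    - {"hand":-1,"x":0,"y":0,"z":0,"yaw":-0.095}
    - {"hand":-1,"x":0,"y":0,"z":0,"yaw":-0.095}
    - {"hand":-1,"x":0,"y":0,"z":0,"yaw":-0.095}

```text
clock: 2.9
tool_pos: [442.2, -220.6, 203.9]
eef_rot: [-0.672, 1.562, -0.765]
force: [0.2, 0.5, -0.8]
grip_width: 0.996
```

```bash
cat >> h.py <<'E'
def need(target,ang,dirx=True):
    s,R=tool(); w=np.array([np.cos(ang),np.sin(ang),0])
    a=np.arctan2(R.T[1]@w,R.T[2]@w)
    print('clock',s['clock'],'pos',s['tool_pos'].round(1),'F',s['force'].round(1),'grip',round(s['grip_width'],3),'yaw units',round(-a/(np.pi/2),3),'shift units',(R.T@(target-s['tool_pos'])/500).round(4),'q',s['qpos'].round(2))
E
python3 - <<'E'
from h import *
need(np.array([520.6,-132.8,190]),.192)
p=read_camera('wrist');save(p,'w1.png')
for t in ['handle','buffer']:print(t,[(q['uv'],q['p']) for q in nets.tip_of(p,t)[:2]])
E
```

```text
clock 2.9 pos [ 442.2 -220.6  203.9] F [ 0.2  0.5 -0.8] grip 0.996 yaw units -0.182 shift units [0.0277 0.1896 0.1396] q [-0.46  0.2  -0.22  1.14 -0.    1.2 ]
handle [([444.4, 78.3], 0.8)]
buffer [([622.9, 23.3], 0.81)]
```

View pics/w1.png

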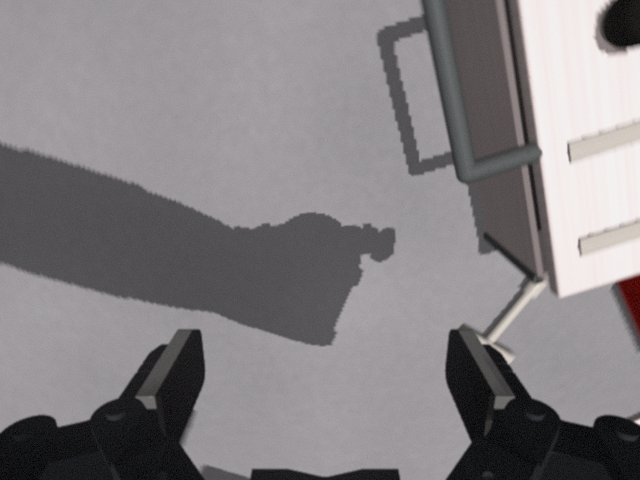

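Emit:
move_arm:
  moves:
    - {"hand":-1,"x":0,"y":0,"z":0,"yaw":-0.095}
    - {"hand":-1,"x":0,"y":0,"z":0,"yaw":-0.095}
    - {"hand":-1,"x":0,"y":0.08,"z":0.045,"yaw":0}

```text
clock: 3.35
tool_pos: [456.1, -180.2, 203.8]
eef_rot: [-1.097, 1.56, -0.906]
force: [1.8, 1.6, -0.5]
grip_width: 1.001
```

Run:
```python
from h import *
need(np.array([520.6,-132.8,190]),.192)
```

```text
clock 3.35 pos [ 456.1 -180.2  203.8] F [ 1.8  1.6 -0.5] grip 1.001 yaw units -0.0 shift units [0.0276 0.0689 0.1446] q [-0.37  0.19 -0.23  1.14 -0.01  1.01]
```

Emit:
move_arm:
  moves:
    - {"hand":0.15,"x":0,"y":0.035,"z":0.075,"yaw":0}
    - {"hand":0.15,"x":0,"y":0.035,"z":0.075,"yaw":0}
    - {"hand":0.15,"x":0,"y":0,"z":0,"yaw":0}
    - {"hand":0.15,"x":0,"y":0,"z":0,"yaw":0}

```text
clock: 3.75
tool_pos: [525.3, -126.8, 203.7]
eef_rot: [-0.994, 1.561, -0.812]
force: [-0.4, -0.2, 0.5]
grip_width: 0.425
```

Run:
```python
from h import *
obs=[]
for n in ['side','top','wrist']:
    p=read_camera(n)
    for t in ['hinge','handle','buffer','drill_case']:
        r=nets.tip_of(p,t)
        if r and r[0]['p']>.4 and (n=='wrist' or t!='handle' or 1): obs.append((p,t,np.array(r[0]['uv'])));
v,res=fit([758,-90,.1,.1],obs); print(v.round(3))
for o,r in zip(obs,res.reshape(-1,2)):print(o[1],o[2],r.round(1))
P=pts(v)
for k in P: cv2.drawMarker(p['color'],tuple(int(t) for t in proj(p,P[k])),(255,0,255),0,15,1)
# bar ends
u=np.array([-np.sin(v[2]),np.cos(v[2]),0])
a,b=[tuple(int(t) for t in proj(p,P['handle']+q*u)) for q in (-55,55)];cv2.line(p['color'],a,b,(255,0,0),1)
save(p,'w2.png'); print(P['handle'].round(1)); need(P['handle']-[0,0,-40],v[2])
```

```text
[ 7.54365e+02 -8.75980e+01  1.83000e-01  9.90000e-02]
hinge [420.8 297.6] [-3.2 -0.4]
handle [281.4 318.9] [ 1.9 -0.6]
buffer [339.  305.5] [-1.1  0.6]
drill_case [359.1 349.2] [1.2 1.2]
hinge [392.3 172. ] [-1.9  2.5]
handle [418.  290.5] [-0.3 -0.4]
buffer [405.5 240.1] [2.  2.8]
drill_case [390.3 231.6] [3.  0.4]
handle [308.9 247.5] [ 3.1 -0.9]
buffer [461.3 244.5] [ 0.4 -0. ]
drill_case [473.7 196.1] [-2.   0.6]
[ 518.1 -131.3  129.8]
clock 4.5 pos [ 525.1 -127.3  204. ] F [-0.6 -0.4 -0.1] grip 0.425 yaw units -0.0 shift units [ 0.0685 -0.0047 -0.0156] q [-0.23  0.28 -0.11  1.17 -0.    1.15]
```

View pics/w2.png

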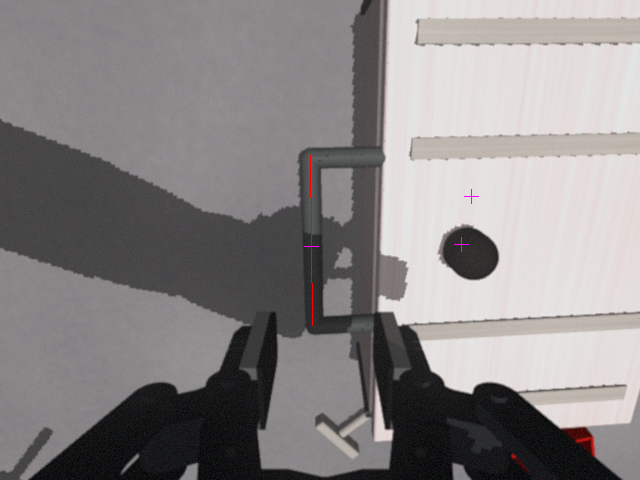

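Emit:
move_arm:
  moves:
    - {"hand":0.15,"x":0,"y":-0.005,"z":-0.016,"yaw":0}
    - {"hand":0.15,"x":0.06,"y":0,"z":0,"yaw":0}
    - {"hand":0.15,"x":0.06,"y":0,"z":0,"yaw":0}
    - {"hand":0.15,"x":0.06,"y":0,"z":0,"yaw":0}
    - {"hand":0.15,"x":0,"y":0,"z":0,"yaw":0}

```text
clock: 5.0
tool_pos: [517.8, -133.3, 113.3]
eef_rot: [-0.844, 1.557, -0.661]
force: [-1.3, 0.9, 0.0]
grip_width: 0.424
```

Run:
```python
from h import *
need(np.array([518.1,-131.3,109]),.183)
p=read_camera('wrist');save(p,'w3.png')
```

```text
clock 5.0 pos [ 517.8 -133.3  113.3] F [-1.3  0.9  0. ] grip 0.424 yaw units -0.0 shift units [0.0086 0.004  0.0012] q [-0.25  0.32 -0.3   0.94 -0.01  1.14]
```

View pics/w3.png

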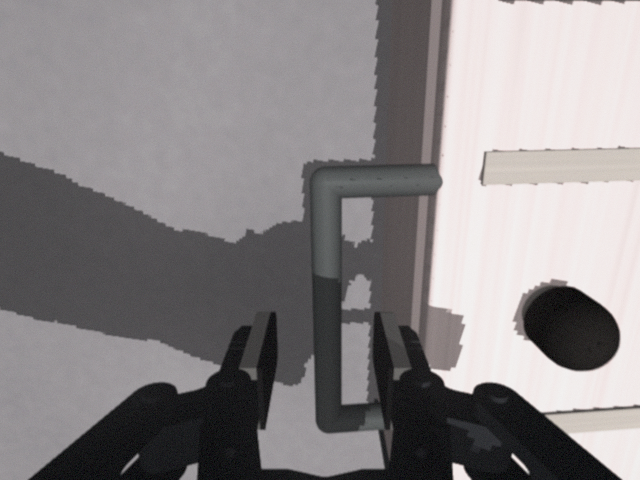

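Emit:
move_arm:
  moves:
    - {"hand":0.15,"x":0.009,"y":0.003,"z":0,"yaw":0}
    - {"hand":1,"x":0,"y":0,"z":0,"yaw":0}
    - {"hand":1,"x":0,"y":0,"z":0,"yaw":0}
    - {"hand":1,"x":0,"y":0,"z":0,"yaw":0}
    - {"hand":1,"x":0,"y":0,"z":0,"yaw":0}
  newtons: 45

```text
clock: 5.55
tool_pos: [523.1, -133.4, 116.7]
eef_rot: [-0.647, 1.544, -0.465]
force: [0.5, 0.1, 0.5]
grip_width: -0.004
```

Run:
```python
from h import *
need(np.array([518.1,-131.3,109]),.183)
p=read_camera('wrist');q=read_camera('side')
obs=[(q,t,np.array(nets.tip_of(q,t)[0]['uv'])) for t in ['handle','buffer']]
print([(o[1],o[2]) for o in obs], nets.tip_of(p,'handle')[:1])
im=np.hstack([p['color'],cv2.resize(q['color'][200:440,200:520],(640,480))]);cv2.imwrite('pics/w4.png',cv2.resize(im,(800,300))[:,:,::-1])
```

```text
clock 5.55 pos [ 523.1 -133.4  116.7] F [0.5 0.1 0.5] grip -0.004 yaw units -0.001 shift units [ 0.0152  0.0062 -0.0094] q [-0.25  0.32 -0.29  0.93 -0.01  1.14]
[('handle', array([284.6, 321.5])), ('buffer', array([338.9, 307.4]))] [{'uv': [310.8, 305.4], 'p': 0.82}]
```

View pics/w4.png

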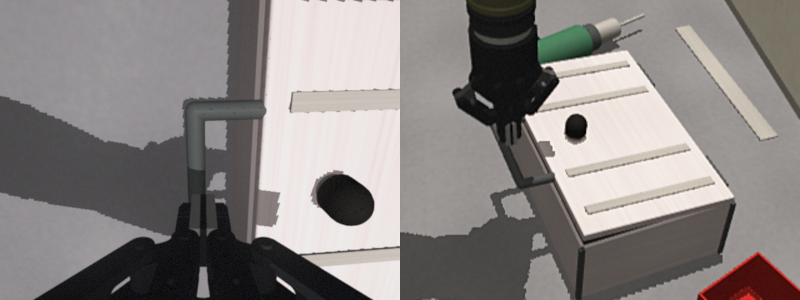

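Emit:
move_arm:
  moves:
    - {"hand":1,"x":-0.02,"y":0.005,"z":0,"yaw":0}
    - {"hand":0.12,"x":0,"y":0,"z":0,"yaw":0}
    - {"hand":0.12,"x":0,"y":0,"z":-0.008,"yaw":0}
    - {"hand":0.12,"x":0,"y":0,"z":0,"yaw":0}
    - {"hand":0.12,"x":0.03,"y":0,"z":0,"yaw":0}
    - {"hand":0.12,"x":0.03,"y":0,"z":0,"yaw":0}
    - {"hand":0.12,"x":0.01,"y":0,"z":0,"yaw":0}
    - {"hand":0.12,"x":0,"y":0,"z":0,"yaw":0}

```text
clock: 6.6
tool_pos: [518.4, -131.8, 91.5]
eef_rot: [-0.65, 1.545, -0.468]
force: [-1.5, -0.0, -0.9]
grip_width: 0.438
```

Run:
```python
from h import *
need(np.array([518.1,-131.3,90]),.183)
```

```text
clock 6.6 pos [ 518.4 -131.8   91.5] F [-1.5 -0.  -0.9] grip 0.438 yaw units -0.001 shift units [ 0.0029  0.0012 -0.0005] q [-0.25  0.33 -0.35  0.87 -0.01  1.14]
```

Emit:
move_arm:
  moves:
    - {"hand":1,"x":0,"y":0,"z":0,"yaw":0}
    - {"hand":1,"x":0,"y":0,"z":0,"yaw":0}
    - {"hand":1,"x":0,"y":0,"z":0,"yaw":0}
    - {"hand":1,"x":0,"y":0,"z":0,"yaw":0}
  newtons: 45

```text
clock: 7.0
tool_pos: [518.9, -131.8, 92.2]
eef_rot: [-0.633, 1.544, -0.451]
force: [0.6, -0.7, -3.6]
grip_width: 0.114
```

Emit:
move_arm:
  moves:
    - {"hand":1,"x":-0.028,"y":0,"z":0.002,"yaw":0}
    - {"hand":1,"x":-0.028,"y":0,"z":0.0035,"yaw":0}
    - {"hand":1,"x":-0.0275,"y":0,"z":0.005,"yaw":0}
    - {"hand":1,"x":-0.027,"y":0,"z":0.0065,"yaw":0}

```text
clock: 7.4
tool_pos: [528.3, -129.8, 141.5]
eef_rot: [-0.625, 1.545, -0.441]
force: [7.4, -0.5, -15.6]
grip_width: 0.114
```

Run:
```python
from h import *
need(np.array([518.1,-131.3,90]),.183)
obs=[]
for n in ['side','top']:
    p=read_camera(n)
    for t in ['handle','buffer','lid']:
        r=nets.tip_of(p,t); print(n,t,[(np.round(q['uv'],1),round(q['p'],2)) for q in r[:1]])
        if r and t!='lid' and r[0]['p']>.4: obs.append((p,t,np.array(r[0]['uv'])))
print(fit([.2],obs,[755.5,-87.3,.187]))
```

```text
clock 7.4 pos [ 528.3 -129.8  141.5] F [  7.4  -0.5 -15.6] grip 0.114 yaw units 0.0 shift units [ 0.1026  0.0024 -0.0228] q [-0.24  0.31 -0.24  1.   -0.01  1.15]
side handle [(array([290.6, 299.9]), 0.6)]
side buffer [(array([346.8, 293. ]), 0.69)]Traceback (most recent call last):
  File "<stdin>", line 7, in <module>
ValueError: it knows: buffer, chuck_key, drill_case, handle, hinge, parts_bin, pistol_drill
```

Emit:
move_arm:
  moves:
    - {"hand":1,"x":-0.027,"y":0,"z":0.008,"yaw":0}
    - {"hand":1,"x":-0.0265,"y":0,"z":0.009,"yaw":0}
    - {"hand":1,"x":-0.026,"y":0,"z":0.0105,"yaw":0}
    - {"hand":1,"x":-0.0255,"y":0,"z":0.012,"yaw":0}
    - {"hand":1,"x":-0.025,"y":0,"z":0.013,"yaw":0}
    - {"hand":1,"x":-0.024,"y":0,"z":0.0145,"yaw":0}

```text
clock: 8.15
tool_pos: [557.1, -124.1, 205.4]
eef_rot: [-1.143, 1.557, -0.96]
force: [4.1, -2.6, -18.8]
grip_width: 0.112
```

Run:
```python
from h import *
need(np.array([518.1,-131.3,257]),.183)
obs=[]
for n in ['side','top']:
    p=read_camera(n)
    for t in ['handle','buffer']:
        r=nets.tip_of(p,t); print(n,t,[(np.round(q['uv'],1),round(q['p'],2)) for q in r[:1]])
        if r and r[0]['p']>.4: obs.append((p,t,np.array(r[0]['uv'])))
print(fit([.2],obs,[755.5,-87.3,.187]))
```

```text
clock 8.15 pos [ 557.1 -124.1  205.4] F [  4.1  -2.6 -18.8] grip 0.112 yaw units -0.0 shift units [-0.1037 -0.0013 -0.0786] q [-0.21  0.33 -0.03  1.2  -0.01  1.17]
side handle [(array([307.1, 263.4]), 0.97)]
side buffer [(array([356.4, 272.5]), 0.64)]
top handle [(array([426.6, 259.7]), 0.56)]
top buffer [(array([409.6, 220.4]), 0.61)]
(array([0.56498433]), array([ 0.94449968, -0.84929077,  0.5200567 ,  0.50249889, -1.69187874,
        1.54116158,  0.73240267,  0.55919104]))
```

Emit:
move_arm:
  moves:
    - {"hand":1,"x":-0.023,"y":0,"z":0.016,"yaw":0}
    - {"hand":1,"x":-0.022,"y":0,"z":0.017,"yaw":0}
    - {"hand":1,"x":-0.0215,"y":0,"z":0.018,"yaw":0}
    - {"hand":1,"x":-0.0205,"y":0,"z":0.019,"yaw":0}
    - {"hand":1,"x":-0.01,"y":0,"z":0.01,"yaw":0}
    - {"hand":1,"x":0,"y":0,"z":0,"yaw":0}

```text
clock: 9.05
tool_pos: [588.2, -117.9, 245.4]
eef_rot: [-2.543, 1.553, -2.363]
force: [2.6, -1.1, -7.6]
grip_width: 0.111
```

Run:
```python
from h import *
need(np.array([518.1,-131.3,257]),.183)
obs=[]
for n in ['side','top']:
    p=read_camera(n)
    for t in ['handle','buffer']:
        r=nets.tip_of(p,t); print(n,t,[(np.round(q['uv'],1),round(q['p'],2)) for q in r[:1]])
        if r and r[0]['p']>.4: obs.append((p,t,np.array(r[0]['uv'])))
print(fit([.2],obs,[755.5,-87.3,.187]))
```

```text
clock 9.05 pos [ 588.2 -117.9  245.4] F [ 2.6 -1.1 -7.6] grip 0.111 yaw units -0.002 shift units [-0.0212 -0.0015 -0.1431] q [-0.19  0.39  0.16  1.35 -0.01  1.2 ]
side handle [(array([330.2, 236.3]), 0.66)]
side buffer [(array([371. , 255.8]), 0.69)]
top handle [(array([424.1, 238.1]), 0.58)]
top buffer [(array([409.3, 205.6]), 0.83)]
(array([0.78302539]), array([ 0.20449971,  0.01971961,  0.22324389,  2.48204672,  1.35449255,
       -0.84547124,  0.71770581,  0.14348966]))
```

Emit:
move_arm:
  moves:
    - {"hand":0.3,"x":0,"y":0,"z":0,"yaw":0}
    - {"hand":0.3,"x":0,"y":0,"z":0,"yaw":0}
    - {"hand":0.3,"x":0,"y":0,"z":0,"yaw":0}
    - {"hand":0.3,"x":-0.03,"y":0,"z":0,"yaw":0}
    - {"hand":0.3,"x":-0.06,"y":0,"z":0,"yaw":0}
    - {"hand":0.3,"x":-0.06,"y":0,"z":0,"yaw":0}
    - {"hand":1,"x":0,"y":0,"z":0,"yaw":0}
    - {"hand":1,"x":0,"y":0,"z":0,"yaw":0}

```text
clock: 10.15
tool_pos: [590.7, -114.8, 335.8]
eef_rot: [-1.018, 1.556, -0.838]
force: [-0.2, -0.1, -0.5]
grip_width: 0.018
```

Emit:
move_arm:
  moves:
    - {"hand":1,"x":0,"y":0,"z":0,"yaw":0}
    - {"hand":1,"x":0,"y":0,"z":0,"yaw":0}
    - {"hand":1,"x":0,"y":0,"z":0,"yaw":0}
    - {"hand":1,"x":0,"y":0,"z":0,"yaw":0}
    - {"hand":1,"x":0,"y":0,"z":0,"yaw":0}
    - {"hand":1,"x":0,"y":0,"z":0,"yaw":0}
    - {"hand":1,"x":0,"y":0,"z":0,"yaw":0}
    - {"hand":1,"x":0,"y":0,"z":0,"yaw":0}

```text
clock: 10.95
tool_pos: [589.1, -114.2, 332.6]
eef_rot: [-1.311, 1.56, -1.131]
force: [-0.5, -0.1, 0.5]
grip_width: 0.001
```

Emit:
move_arm:
  moves:
    - {"hand":1,"x":0,"y":0,"z":0,"yaw":0}
    - {"hand":1,"x":0,"y":0,"z":0,"yaw":0}
    - {"hand":1,"x":0,"y":0,"z":0,"yaw":0}
    - {"hand":1,"x":0,"y":0,"z":0,"yaw":0}
    - {"hand":1,"x":0,"y":0,"z":0,"yaw":0}
    - {"hand":1,"x":0,"y":0,"z":0,"yaw":0}
    - {"hand":1,"x":0,"y":0,"z":0,"yaw":0}
    - {"hand":1,"x":0,"y":0,"z":0,"yaw":0}

```text
clock: 11.75
tool_pos: [589.2, -114.3, 332.8]
eef_rot: [-1.275, 1.56, -1.094]
force: [-0.0, 0.1, 0.9]
grip_width: -0.001
```

Run:
```python
from h import *
obs=[]
ims=[]
for n in ['side','top','wrist']:
    p=read_camera(n)
    ims.append(p['color'])
    for t in ['handle','buffer']:
        r=nets.tip_of(p,t); print(n,t,[(np.round(q['uv'],1),round(q['p'],2)) for q in r[:1]])
        if r and r[0]['p']>.4: obs.append((p,t,np.array(r[0]['uv'])))
    r=nets.outline_of(p,'buffer')
    if r: ys,xs=np.where(r[0]['region']);print(n,'outline',xs.min(),xs.max(),ys.min(),ys.max(),xs.mean(),ys.mean(),round(r[0]['p'],2))
v,res=fit([.7],obs,[755.5,-87.3,.187]);a=v[0];print(a,res.round(1))
c,s=np.cos(.187),np.sin(.187)
for h in (16,22,28):
    px,pz=-150,12+h;X=px*np.cos(a)+pz*np.sin(a);Z=100-px*np.sin(a)+pz*np.cos(a)
    C=np.array([755.5+c*X,-87.3+s*X,Z]);print(h,C.round(1))
need(C+[0,0,60],.187)
im=np.hstack([ims[0],ims[2]]);cv2.imwrite('pics/r.png',cv2.resize(im,(800,300))[:,:,::-1])
```

```text
side handle [(array([324.5, 236.6]), 0.94)]
side buffer [(array([367.3, 255.1]), 0.91)]
side outline 368 389 242 263 378.4555555555556 251.98888888888888 0.53
top handle [(array([424.6, 236.2]), 0.96)]
top buffer [(array([407.6, 207.3]), 0.51)]
top outline 402 418 190 210 409.8732876712329 199.93150684931507 0.84
wrist handle [(array([320.3, 262.5]), 0.72)]
wrist buffer [(array([420. , 225.8]), 0.92)]
wrist outline 413 467 210 253 439.75492807671816 231.33404368673416 0.9
0.7659269401222459 [ 3.9  1.7  2.7  4.3  0.9  3.2  2.5 -0.3  1.  -4.7  0.8  0.6]
16 [ 668.3 -103.8  224.2]
22 [ 672.4 -103.   228.5]
28 [ 676.5 -102.2  232.8]
clock 12.35 pos [ 589.2 -114.3  332.8] F [-0.5 -0.2  0.1] grip -0.004 yaw units -0.004 shift units [ 0.0805 -0.0068  0.1759] q [-0.19  0.38  0.37  1.55 -0.01  1.2 ]
```

View pics/r.png

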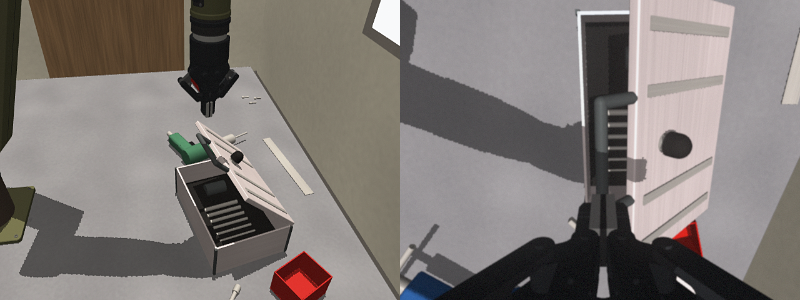

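Emit:
move_arm:
  moves:
    - {"hand":1,"x":0,"y":-0.003,"z":0.085,"yaw":0}
    - {"hand":1,"x":0,"y":-0.003,"z":0.085,"yaw":0}
    - {"hand":1,"x":0.04,"y":0,"z":0,"yaw":0}
    - {"hand":1,"x":0.05,"y":0,"z":0,"yaw":0}
    - {"hand":1,"x":0,"y":0,"z":0,"yaw":0}

```text
clock: 12.85
tool_pos: [677.2, -102.2, 282.9]
eef_rot: [-1.628, 1.562, -1.448]
force: [-0.1, -0.7, -0.4]
grip_width: -0.001
```

Run:
```python
from h import *
need(np.array([672,-103,265]),.187)
p=read_camera('wrist');q=read_camera('side');t=read_camera('top')
r=nets.outline_of(p,'buffer')
if r: ys,xs=np.where(r[0]['region']);print('outline',xs.min(),xs.max(),ys.min(),ys.max(),xs.mean(),ys.mean(),round(r[0]['p'],2))
for h,C in ((16,[668.3,-103.8,224.2]),(28,[676.5,-102.2,232.8])):
  for i,im in enumerate((p,q,t)):
    d=(im['extrinsics']@np.append(C,1))[2]
    cv2.circle(im['color'],tuple(int(z) for z in proj(im,C)),int(14*im['fx']/d),(255,0,255) if h==16 else (0,255,255),1)
im=np.hstack([p['color'],cv2.resize(q['color'][150:330,270:510],(640,480)),cv2.resize(t['color'][110:290,300:540],(640,480))])
cv2.imwrite('pics/r2.png',cv2.resize(im[:,:,::-1],(800,200)))
cv2.imwrite('pics/r2.png',cv2.resize(np.vstack([im[:,640:1280],im[:,1280:]])[:,:,::-1],(400,600)))
```

```text
clock 12.85 pos [ 677.2 -102.2  282.9] F [-0.1 -0.7 -0.4] grip -0.001 yaw units -0.005 shift units [ 0.0357  0.0005 -0.0105] q [-0.15  0.55  0.52  1.54 -0.01  1.25]
outline 277 337 226 279 307.29390391602743 252.3391199031086 0.72
```

View pics/r2.png

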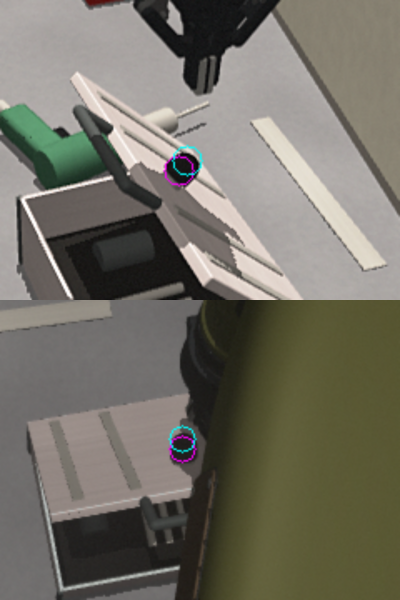

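Emit:
move_arm:
  moves:
    - {"hand":1,"x":0.02,"y":0,"z":-0.013,"yaw":0}
    - {"hand":1,"x":0.03,"y":0,"z":0,"yaw":0}
    - {"hand":1,"x":0.01,"y":0,"z":0,"yaw":0}
    - {"hand":1,"x":0,"y":0,"z":0,"yaw":0}

```text
clock: 13.45
tool_pos: [673.9, -105.0, 267.8]
eef_rot: [-0.665, 1.544, -0.486]
force: [-0.4, 0.3, 0.2]
grip_width: 0.002
```

Emit:
move_arm:
  moves:
    - {"hand":1,"x":0.003,"y":0,"z":0,"yaw":0}
    - {"hand":1,"x":0,"y":0,"z":0,"yaw":0}

```text
clock: 13.65
tool_pos: [674.5, -105.2, 268.8]
eef_rot: [-0.625, 1.541, -0.447]
force: [0.3, 1.0, 0.1]
grip_width: -0.002
```

Run:
```python
from h import *
need(np.array([670,-103.5,250]),.187); s,R=tool(); print(R.round(3), s['joint_efforts'].round(1), s['qvel'].round(3),s['wrist_torque'].round(2))
```

```text
clock 13.65 pos [ 674.5 -105.2  268.8] F [0.3 1.  0.1] grip -0.002 yaw units -0.006 shift units [ 0.0374  0.0057 -0.0092] q [-0.15  0.51  0.42  1.45 -0.01  1.24]
[[ 0.027 -0.177  0.984]
 [-0.013  0.984  0.178]
 [-1.    -0.018  0.024]] [ -0.  -55.6  26.4  -0.3  -0.   -0. ] [-0.001 -0.008  0.02   0.01   0.    -0.   ] [ 0.01 -0.03 -0.04]
```

Emit:
move_arm:
  moves:
    - {"hand":1,"x":0.01,"y":0,"z":0,"yaw":0}
    - {"hand":1,"x":0,"y":0,"z":0,"yaw":0}

```text
clock: 13.85
tool_pos: [675.3, -105.4, 264.7]
eef_rot: [-0.607, 1.539, -0.428]
force: [-0.6, -0.1, 0.1]
grip_width: 0.0
```

Emit:
move_arm:
  moves:
    - {"hand":1,"x":0.012,"y":0.004,"z":-0.012,"yaw":0}
    - {"hand":1,"x":0.012,"y":0,"z":0,"yaw":0}
    - {"hand":1,"x":0.004,"y":0,"z":0,"yaw":0}

```text
clock: 14.15
tool_pos: [670.0, -104.7, 250.2]
eef_rot: [-0.598, 1.538, -0.419]
force: [-0.8, 0.5, 0.2]
grip_width: 0.002
```

Now I feel for the buffer in small steps.

Emit:
move_arm:
  moves:
    - {"hand":1,"x":0.002,"y":0,"z":0,"yaw":0}
    - {"hand":1,"x":0.002,"y":0,"z":0,"yaw":0}

```text
clock: 14.35
tool_pos: [670.3, -104.7, 247.6]
eef_rot: [-0.602, 1.538, -0.423]
force: [-0.9, 0.3, 0.4]
grip_width: -0.003
```

Emit:
move_arm:
  moves:
    - {"hand":1,"x":0.002,"y":0,"z":0,"yaw":0}
    - {"hand":1,"x":0.002,"y":0,"z":0,"yaw":0}

```text
clock: 14.55
tool_pos: [670.7, -104.8, 245.6]
eef_rot: [-0.598, 1.538, -0.419]
force: [-0.3, -0.6, 0.4]
grip_width: -0.001
```

Emit:
move_arm:
  moves:
    - {"hand":1,"x":0.0012,"y":0,"z":0,"yaw":0}

```text
clock: 14.65
tool_pos: [670.9, -104.8, 245.0]
eef_rot: [-0.597, 1.538, -0.418]
force: [-0.5, -0.4, 0.8]
grip_width: 0.002
```

Emit:
move_arm:
  moves:
    - {"hand":1,"x":0.0012,"y":0,"z":0,"yaw":0}

```text
clock: 14.75
tool_pos: [671.0, -104.8, 244.4]
eef_rot: [-0.596, 1.537, -0.417]
force: [0.3, 0.1, -0.2]
grip_width: 0.003
```

Emit:
move_arm:
  moves:
    - {"hand":1,"x":0.0012,"y":0,"z":0,"yaw":0}

```text
clock: 14.85
tool_pos: [671.0, -104.8, 243.8]
eef_rot: [-0.595, 1.537, -0.416]
force: [-0.2, -0.7, -0.5]
grip_width: -0.001
```

Emit:
move_arm:
  moves:
    - {"hand":1,"x":0.0012,"y":0,"z":0,"yaw":0}
    - {"hand":1,"x":0.0008,"y":0,"z":0,"yaw":0}

```text
clock: 15.05
tool_pos: [671.1, -104.8, 242.8]
eef_rot: [-0.593, 1.537, -0.415]
force: [0.1, 0.5, 0.3]
grip_width: 0.001
```

Emit:
move_arm:
  moves:
    - {"hand":1,"x":0.0012,"y":0,"z":0,"yaw":0}
    - {"hand":1,"x":0.0008,"y":0,"z":0,"yaw":0}

```text
clock: 15.25
tool_pos: [671.1, -104.9, 241.8]
eef_rot: [-0.592, 1.537, -0.414]
force: [0.4, -0.3, -0.6]
grip_width: -0.001
```

Emit:
move_arm:
  moves:
    - {"hand":1,"x":0.0012,"y":0,"z":0,"yaw":0}
    - {"hand":1,"x":0.0008,"y":0,"z":0,"yaw":0}

```text
clock: 15.45
tool_pos: [671.2, -104.9, 240.7]
eef_rot: [-0.592, 1.537, -0.414]
force: [0.5, 0.5, -0.2]
grip_width: 0.005
```

Emit:
move_arm:
  moves:
    - {"hand":1,"x":0.0012,"y":0,"z":0,"yaw":0}
    - {"hand":1,"x":0.0008,"y":0,"z":0,"yaw":0}

```text
clock: 15.65
tool_pos: [671.2, -104.9, 239.6]
eef_rot: [-0.594, 1.537, -0.415]
force: [0.7, -0.6, 0.5]
grip_width: -0.003
```

Emit:
move_arm:
  moves:
    - {"hand":1,"x":0.0012,"y":0,"z":0,"yaw":0}
    - {"hand":1,"x":0.0008,"y":0,"z":0,"yaw":0}

```text
clock: 15.85
tool_pos: [671.2, -104.9, 238.5]
eef_rot: [-0.593, 1.537, -0.414]
force: [-0.6, -0.3, 0.3]
grip_width: -0.002
```

Emit:
move_arm:
  moves:
    - {"hand":1,"x":0.0012,"y":0,"z":0,"yaw":0}
    - {"hand":1,"x":0.0008,"y":0,"z":0,"yaw":0}

```text
clock: 16.05
tool_pos: [671.3, -104.9, 237.4]
eef_rot: [-0.592, 1.537, -0.413]
force: [-0.1, -0.4, -0.2]
grip_width: -0.002
```

Run:
```python
from h import *
q=read_camera('side');t=read_camera('wrist');s=sensors.get_state()
im=q['color'].copy()
u,v=proj(q,s['tool_pos']);print(u,v)
c=im[int(v)-45:int(v)+45,int(u)-60:int(u)+60]
cv2.imwrite('pics/r3.png',np.hstack([cv2.resize(c,(400,300),interpolation=2),cv2.resize(t['color'],(400,300))])[:,:,::-1])
```

```text
379.9044301783346 245.73443557521432
```

View pics/r3.png

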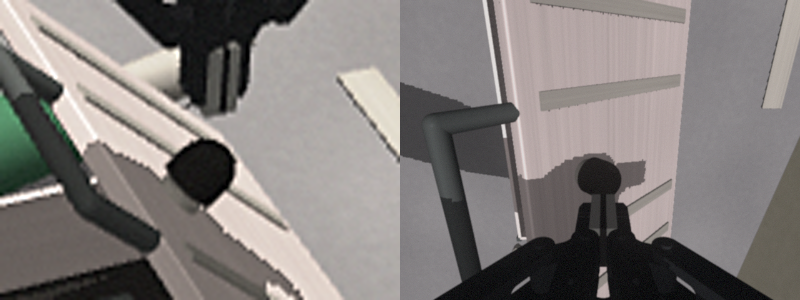

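Run:
```python
from h import *
q=read_camera('side');t=read_camera('wrist');s,R=tool()
for n,p in (('side',q),('wrist',t)):
    o,_=ray(p,(0,0));T=s['tool_pos'];print(n,p['fx'],o.round(1),'tcp px',proj(p,T).round(1),'depth',(p['extrinsics']@np.append(T,1))[2].round(1),
     [proj(p,T+d*R[:,0]).round(1) for d in (-19,-10,10)])
    print('camera axes in tool',(p['extrinsics'][:3,:3]@R).round(2).tolist())
# tip in side crop (220,112)->raw ; ball (205,170)
u,v=proj(q,s['tool_pos']); f=120/400
tip=(int(u)-60+221*f,int(v)-45+112*f*1.0); ball=(int(u)-60+205*f,int(v)-45+170*f)
print('raw tip',tip,'ball',ball, 'wrist tip ~ (1.6x)',(200*1.6,192*1.6),'ball',(200*1.6,176*1.6))
def tri(a,b):
    o1,d1=a;o2,d2=b;d1=d1/np.linalg.norm(d1);d2=d2/np.linalg.norm(d2)
    k=np.linalg.lstsq(np.stack([d1,-d2],1),o2-o1,rcond=None)[0];A=o1+k[0]*d1;B=o2+k[1]*d2;return ((A+B)/2).round(1),np.linalg.norm(A-B).round(1)
print('tip',tri(ray(q,tip),ray(t,(320,307))),'ball',tri(ray(q,ball),ray(t,(320,282))))
```

```text
side 567.0005992505019 [ 460.3 -748.3  778.3] tcp px [379.9 245.7] depth 861.5 [array([380.6, 235.8]), array([380.3, 240.5]), array([379.6, 250.8])]
camera axes in tool [[0.02, -0.34, 0.94], [0.78, -0.59, -0.22], [0.63, 0.74, 0.25]]
wrist 427.44369244305375 [650.8 -19.1 406.4] tcp px [324.8 299. ] depth 189.0 [array([324.8, 320.4]), array([324.8, 309.7]), array([324.7, 289.3])]
camera axes in tool [[-0.0, 0.0, 1.0], [-0.33, -0.94, 0.0], [0.94, -0.33, 0.0]]
raw tip (385.3, 233.6) ball (380.5, 251.0) wrist tip ~ (1.6x) (320.0, 307.20000000000005) ball (320.0, 281.6)
tip (array([ 673.3, -100.7,  256.3]), np.float64(11.1)) ball (array([ 671.3, -103.3,  225.3]), np.float64(4.6))
```

Emit:
move_arm:
  moves:
    - {"hand":1,"x":0.0012,"y":0.002,"z":-0.008,"yaw":0}
    - {"hand":1,"x":0.001,"y":0,"z":0,"yaw":0}

```text
clock: 16.45
tool_pos: [667.0, -104.7, 236.3]
eef_rot: [-0.592, 1.537, -0.413]
force: [-0.2, -0.1, 0.8]
grip_width: 0.004
```

Emit:
move_arm:
  moves:
    - {"hand":1,"x":0.0012,"y":0,"z":0,"yaw":0}
    - {"hand":1,"x":0.0012,"y":0,"z":0,"yaw":0}

```text
clock: 16.65
tool_pos: [666.8, -104.7, 235.1]
eef_rot: [-0.592, 1.537, -0.413]
force: [0.3, -0.3, -0.4]
grip_width: -0.0
```

Emit:
move_arm:
  moves:
    - {"hand":1,"x":0.0012,"y":0,"z":0,"yaw":0}
    - {"hand":1,"x":0.0012,"y":0,"z":0,"yaw":0}

```text
clock: 16.85
tool_pos: [666.8, -104.7, 233.8]
eef_rot: [-0.591, 1.537, -0.412]
force: [-0.4, -0.8, -0.1]
grip_width: -0.005
```

Emit:
move_arm:
  moves:
    - {"hand":1,"x":0.0012,"y":0,"z":0,"yaw":0}
    - {"hand":1,"x":0.0012,"y":0,"z":0,"yaw":0}

```text
clock: 17.05
tool_pos: [666.9, -104.7, 232.5]
eef_rot: [-0.59, 1.537, -0.412]
force: [1.0, -0.2, 0.3]
grip_width: 0.002
```

Emit:
move_arm:
  moves:
    - {"hand":1,"x":0.0012,"y":0,"z":0,"yaw":0}
    - {"hand":1,"x":0.0012,"y":0,"z":0,"yaw":0}

```text
clock: 17.25
tool_pos: [667.0, -104.8, 231.1]
eef_rot: [-0.59, 1.537, -0.412]
force: [-0.3, -0.8, -1.0]
grip_width: -0.002
```

Emit:
move_arm:
  moves:
    - {"hand":1,"x":0.001,"y":0,"z":0,"yaw":0}
    - {"hand":1,"x":0.001,"y":0,"z":0,"yaw":0}

```text
clock: 17.45
tool_pos: [667.1, -104.7, 229.9]
eef_rot: [-0.59, 1.537, -0.412]
force: [0.1, -0.2, -0.2]
grip_width: 0.0
```

Emit:
move_arm:
  moves:
    - {"hand":1,"x":0.001,"y":0,"z":0,"yaw":0}
    - {"hand":1,"x":0.001,"y":0,"z":0,"yaw":0}

```text
clock: 17.65
tool_pos: [667.1, -104.8, 228.9]
eef_rot: [-0.591, 1.537, -0.413]
force: [0.1, 0.5, -0.6]
grip_width: 0.001
```

Emit:
move_arm:
  moves:
    - {"hand":1,"x":0.001,"y":0,"z":0,"yaw":0}
    - {"hand":1,"x":0.001,"y":0,"z":0,"yaw":0}

```text
clock: 17.85
tool_pos: [667.2, -104.8, 227.8]
eef_rot: [-0.591, 1.537, -0.412]
force: [0.2, 0.4, -0.2]
grip_width: -0.001
```

Emit:
move_arm:
  moves:
    - {"hand":1,"x":0.001,"y":0,"z":0,"yaw":0}
    - {"hand":1,"x":0.001,"y":0,"z":0,"yaw":0}

```text
clock: 18.05
tool_pos: [667.2, -104.8, 226.7]
eef_rot: [-0.591, 1.537, -0.412]
force: [1.1, 0.3, 0.3]
grip_width: -0.0
```

Run:
```python
from h import *
q=read_camera('side');t=read_camera('wrist');s=sensors.get_state();print(s['force'].round(1),s['tool_pos'].round(1))
u,v=380,248
c=q['color'][v-30:v+30,u-40:u+40]; d=t['color'][200:380,200:440]
cv2.imwrite('pics/r4.png',np.hstack([cv2.resize(c,(400,300),interpolation=2),cv2.convertScaleAbs(cv2.resize(d,(400,300)),alpha=2)])[:,:,::-1])
```

```text
[ 0.2  1.5 -0.4] [ 667.1 -104.8  226.6]
```

View pics/r4.png

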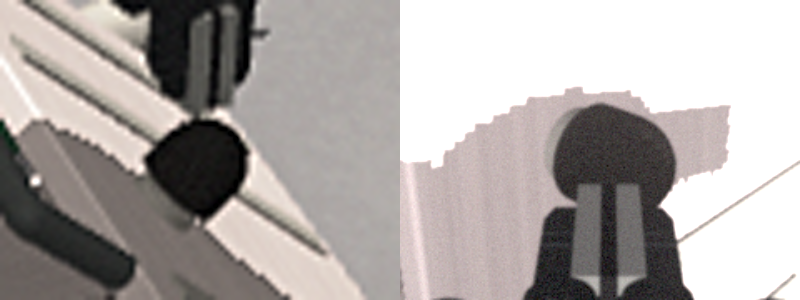

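Emit:
move_arm:
  moves:
    - {"hand":1,"x":0.001,"y":0.004,"z":0,"yaw":0}
    - {"hand":1,"x":0.001,"y":0,"z":0,"yaw":0}

```text
clock: 18.35
tool_pos: [666.8, -102.7, 225.6]
eef_rot: [-0.589, 1.537, -0.41]
force: [-0.3, -0.1, -0.5]
grip_width: -0.002
```

Emit:
move_arm:
  moves:
    - {"hand":1,"x":0.0012,"y":0,"z":0,"yaw":0}
    - {"hand":1,"x":0.0012,"y":0,"z":0,"yaw":0}

```text
clock: 18.55
tool_pos: [666.9, -102.6, 224.4]
eef_rot: [-0.588, 1.537, -0.409]
force: [-0.4, -0.3, -0.2]
grip_width: 0.003
```

Emit:
move_arm:
  moves:
    - {"hand":1,"x":0.0012,"y":0,"z":0,"yaw":0}
    - {"hand":1,"x":0.0012,"y":0,"z":0,"yaw":0}

```text
clock: 18.75
tool_pos: [666.9, -102.7, 223.1]
eef_rot: [-0.59, 1.537, -0.411]
force: [0.6, -0.3, -0.2]
grip_width: -0.001
```

Emit:
move_arm:
  moves:
    - {"hand":1,"x":0.0012,"y":0,"z":0,"yaw":0}
    - {"hand":1,"x":0.0012,"y":0,"z":0,"yaw":0}

```text
clock: 18.95
tool_pos: [667.0, -102.6, 221.7]
eef_rot: [-0.59, 1.537, -0.411]
force: [0.5, -0.2, -0.4]
grip_width: 0.002
```

Emit:
move_arm:
  moves:
    - {"hand":1,"x":0.0012,"y":0,"z":0,"yaw":0}
    - {"hand":1,"x":0.0012,"y":0,"z":0,"yaw":0}

```text
clock: 19.15
tool_pos: [667.0, -102.8, 220.4]
eef_rot: [-0.59, 1.537, -0.412]
force: [0.2, 0.6, -0.1]
grip_width: -0.003
```

Emit:
move_arm:
  moves:
    - {"hand":1,"x":0.0012,"y":0,"z":0,"yaw":0}
    - {"hand":1,"x":0.0012,"y":0,"z":0,"yaw":0}

```text
clock: 19.35
tool_pos: [667.1, -102.8, 219.1]
eef_rot: [-0.59, 1.537, -0.412]
force: [-0.8, 0.2, -0.7]
grip_width: 0.0
```

Emit:
move_arm:
  moves:
    - {"hand":1,"x":0.0012,"y":0,"z":0,"yaw":0}
    - {"hand":1,"x":0.0012,"y":0,"z":0,"yaw":0}

```text
clock: 19.55
tool_pos: [667.1, -102.8, 217.7]
eef_rot: [-0.591, 1.537, -0.412]
force: [0.9, 0.4, -0.0]
grip_width: 0.003
```

Emit:
move_arm:
  moves:
    - {"hand":1,"x":0.0012,"y":0,"z":0,"yaw":0}
    - {"hand":1,"x":0.0012,"y":0,"z":0,"yaw":0}

```text
clock: 19.75
tool_pos: [667.1, -102.8, 216.5]
eef_rot: [-0.59, 1.537, -0.412]
force: [-0.3, 0.1, 0.2]
grip_width: -0.002
```

Run:
```python
from h import *
q=read_camera('side');t=read_camera('wrist');s=sensors.get_state();print(s['force'].round(1),s['tool_pos'].round(1))
u,v=380,248
c=q['color'][v-30:v+30,u-40:u+40]; d=t['color'][200:380,200:440]
cv2.imwrite('pics/r5.png',np.hstack([cv2.convertScaleAbs(cv2.resize(c,(400,300),interpolation=2),alpha=2),cv2.convertScaleAbs(cv2.resize(d,(400,300)),alpha=2)])[:,:,::-1])
```

```text
[-0.1 -0.2 -0.2] [ 667.  -102.8  216.4]
```

View pics/r5.png

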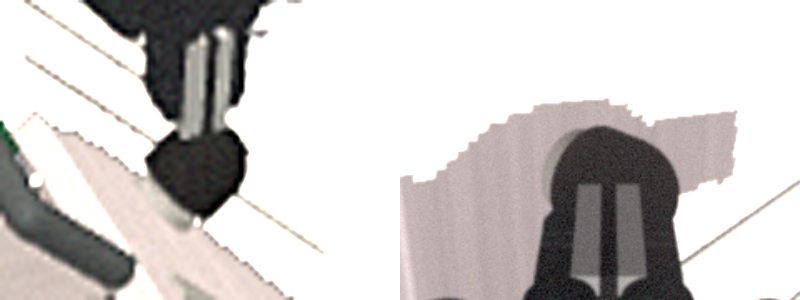

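Fingertips now overlap the ball's top (side crop about (205,138)), so contact should be close.

Emit:
move_arm:
  moves:
    - {"hand":1,"x":0.001,"y":0,"z":0,"yaw":0}
    - {"hand":1,"x":0.001,"y":0,"z":0,"yaw":0}

```text
clock: 20.05
tool_pos: [667.2, -102.8, 215.4]
eef_rot: [-0.59, 1.537, -0.412]
force: [-0.2, -0.1, 0.2]
grip_width: -0.003
```

Emit:
move_arm:
  moves:
    - {"hand":1,"x":0.001,"y":0,"z":0,"yaw":0}
    - {"hand":1,"x":0.001,"y":0,"z":0,"yaw":0}

```text
clock: 20.25
tool_pos: [667.2, -102.9, 214.4]
eef_rot: [-0.591, 1.537, -0.412]
force: [-0.2, 0.3, -0.6]
grip_width: -0.003
```

Emit:
move_arm:
  moves:
    - {"hand":1,"x":0.001,"y":0,"z":0,"yaw":0}
    - {"hand":1,"x":0.001,"y":0,"z":0,"yaw":0}

```text
clock: 20.45
tool_pos: [667.3, -102.8, 213.7]
eef_rot: [-0.585, 1.536, -0.407]
force: [-0.8, -0.1, 3.6]
grip_width: 0.0
```

Emit:
move_arm:
  moves:
    - {"hand":1,"x":0.001,"y":0,"z":0,"yaw":0}

```text
clock: 20.55
tool_pos: [667.4, -102.8, 213.7]
eef_rot: [-0.582, 1.536, -0.404]
force: [-1.7, -0.1, 3.7]
grip_width: -0.002
```

Emit:
move_arm:
  moves:
    - {"hand":1,"x":0.0016,"y":0,"z":0,"yaw":0}

```text
clock: 20.65
tool_pos: [667.4, -102.8, 213.6]
eef_rot: [-0.577, 1.535, -0.398]
force: [-1.0, 0.6, 4.9]
grip_width: -0.001
```

Emit:
move_arm:
  moves:
    - {"hand":1,"x":0.0022,"y":0,"z":0,"yaw":0}
    - {"hand":1,"x":0.0022,"y":0,"z":0,"yaw":0}

```text
clock: 20.85
tool_pos: [667.5, -102.9, 213.5]
eef_rot: [-0.562, 1.533, -0.383]
force: [-2.5, 0.5, 6.4]
grip_width: 0.001
```

Emit:
move_arm:
  moves:
    - {"hand":1,"x":0.0024,"y":0,"z":0,"yaw":0}
    - {"hand":1,"x":0.0024,"y":0,"z":0,"yaw":0}

```text
clock: 21.05
tool_pos: [667.6, -102.9, 213.5]
eef_rot: [-0.549, 1.531, -0.37]
force: [-1.9, 0.8, 6.9]
grip_width: 0.001
```

Emit:
move_arm:
  moves:
    - {"hand":1,"x":0.0025,"y":0,"z":0,"yaw":0}
    - {"hand":1,"x":0.0025,"y":0,"z":0,"yaw":0}
    - {"hand":1,"x":0.0025,"y":0,"z":0,"yaw":0}
    - {"hand":1,"x":0.0025,"y":0,"z":0,"yaw":0}
    - {"hand":1,"x":0.0025,"y":0,"z":0,"yaw":0}

```text
clock: 21.55
tool_pos: [667.8, -102.9, 213.5]
eef_rot: [-0.518, 1.525, -0.339]
force: [-2.9, 0.5, 6.6]
grip_width: -0.002
```

Emit:
move_arm:
  moves:
    - {"hand":1,"x":0.0027,"y":0,"z":0,"yaw":0}
    - {"hand":1,"x":0.0027,"y":0,"z":0,"yaw":0}
    - {"hand":1,"x":0.0027,"y":0,"z":0,"yaw":0}
    - {"hand":1,"x":0.0027,"y":0,"z":0,"yaw":0}
    - {"hand":1,"x":0.0027,"y":0,"z":0,"yaw":0}
    - {"hand":1,"x":0.0027,"y":0,"z":0,"yaw":0}
    - {"hand":1,"x":0.0027,"y":0,"z":0,"yaw":0}
    - {"hand":1,"x":0.0027,"y":0,"z":0,"yaw":0}

```text
clock: 22.35
tool_pos: [668.1, -102.9, 213.5]
eef_rot: [-0.482, 1.514, -0.303]
force: [-2.2, 1.1, 7.4]
grip_width: -0.0
```

Emit:
move_arm:
  moves:
    - {"hand":1,"x":0.0029,"y":0,"z":0,"yaw":0}
    - {"hand":1,"x":0.0029,"y":0,"z":0,"yaw":0}
    - {"hand":1,"x":0.0029,"y":0,"z":0,"yaw":0}
    - {"hand":1,"x":0.0029,"y":0,"z":0,"yaw":0}
    - {"hand":1,"x":0.0029,"y":0,"z":0,"yaw":0}
    - {"hand":1,"x":0.0029,"y":0,"z":0,"yaw":0}
    - {"hand":1,"x":0.0029,"y":0,"z":0,"yaw":0}
    - {"hand":1,"x":0.0029,"y":0,"z":0,"yaw":0}

```text
clock: 23.15
tool_pos: [668.4, -103.0, 213.4]
eef_rot: [-0.456, 1.503, -0.277]
force: [-3.2, 1.7, 7.9]
grip_width: 0.001
```

Held at 7–8.5 N; now I withdraw straight up and check.

Emit:
move_arm:
  moves:
    - {"hand":1,"x":-0.02,"y":0,"z":0,"yaw":0}
    - {"hand":1,"x":-0.05,"y":0,"z":0,"yaw":0}
    - {"hand":1,"x":-0.08,"y":0,"z":0,"yaw":0}
    - {"hand":1,"x":-0.06,"y":0,"z":0,"yaw":0}
    - {"hand":1,"x":0,"y":0,"z":0,"yaw":0}
    - {"hand":1,"x":0,"y":0,"z":0,"yaw":0}
    - {"hand":1,"x":0,"y":0,"z":0,"yaw":0}

```text
clock: 23.85
tool_pos: [660.8, -100.9, 320.5]
eef_rot: [-0.463, 1.506, -0.284]
force: [0.5, 0.1, -0.4]
grip_width: 0.002
```

Run:
```python
from h import *
s=sensors.get_state();print(s['clock'],s['tool_pos'].round(1),s['force'].round(1))
obs=[]
for n in ['side','top']:
    p=read_camera(n)
    for t in ['handle','buffer']:
        r=nets.tip_of(p,t)
        if r and r[0]['p']>.4: obs.append((p,t,np.array(r[0]['uv'])))
    for t in ['pistol_drill','parts_bin','chuck_key']:
        r=nets.tip_of(p,t);print(n,t,[(onz(p,k['uv'],0).round(1),round(k['p'],2)) for k in r[:1]])
    if n=='side': save(p,'end.png')
print(fit([.7],obs,[755.5,-87.3,.187]))
```

```text
23.85 [ 660.8 -100.9  320.5] [ 0.5  0.1 -0.4]
side pistol_drill [(array([629.2, 173.6,   0. ]), 0.57)]
side parts_bin [(array([ 775.2, -341.8,    0. ]), 0.9)]
side chuck_key []
top pistol_drill [(array([635.1, 169.7,   0. ]), 0.95)]
top parts_bin []
top chuck_key []
(array([0.78169773]), array([ 3.64943367,  2.07343605,  1.62700894,  0.56707828,  0.45738106,
       -0.28063106,  0.22296729,  3.54422989]))
```

View pics/end.png

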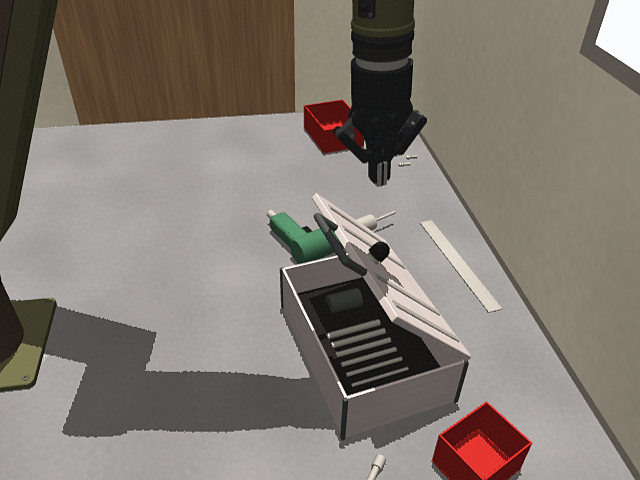

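The lid stands at about 0.78 rad with the arm well clear, and the drill, bin and key are in their original places.

```bash
python3 -c "
from bench import job_done
print(job_done())"
```

```text
the job is handed in; nothing more can be done
None
```

I raised the lid by its handle to about 45°, let go and stood clear for over 2 s. It stayed up by itself. I then pressed down on the buffer with the shut fingers at a measured 6.5–8.7 N for more than 2 s, withdrew, and handed the job in at about 24 s.

**Last checks**
- **Lid:** it stands at about 0.78 rad by the cameras, against about 0.77 rad before the press. The arm is well clear and the force reading is about zero.
- **Bystanders:** the drill and bin are where they were to within about 6 mm by the networks. The networks did not find the chuck key at the end. The side picture shows the end of it in view at the same place as at the start.

**What disagreed or went wrong**
- **Failed first grasp:** the fingers shut on nothing, just above the bar. A grasp 20 mm lower held.
- **Tool height:** the reported TCP was about 20 mm lower than the cameras put the fingertips, as near as I could judge. Contact with the buffer came at TCP z = 214 mm instead of the expected 239, so I relied on feel for the press.
- **Tool tilt:** the tool tilted by a few degrees during the press, which added 2–3 N sideways. The total stayed under 9 N at every reading, though I only read the force at the end of each move.

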